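Open the combination padlock in its sloped holder and hold it up

ROBOT

A 6-joint arm with a two-finger parallel gripper is mounted at the origin on the work surface. World frame = base frame: x ahead of the robot, y to its left, z up, the work surface at z = 0. Lengths are in m, angles in rad, forces in N, time in s.
With the tool pointing down it reaches from about 0.25 to 0.725 m from the base axis. Payload 4 kg.
Tool frame: the origin (TCP) lies on the centre line of the jaws, within the pads' length; the fingertips stand 22 mm ahead of it and the grasp point (between the pads) lies 3 mm ahead of it; z points along the fingers, y is the line along which they close (so a half turn about z gives the same grasp; the last joint's range is limited). The gripper opens to 85 mm and grips with 20 to 120 N. Pads are 22 mm wide; open, the fingers measure 114 mm over their backs; the gripper's body (76 mm by 85 mm) begins 54 mm behind the grasp point. The pads swing forward as they close: fully open they stand 13 mm farther back than shut.
Start: joints at [-1.211, 0.241, 0.005, 1.335, 0, 1.571], TCP at [0.176, -0.468, 0.253] pointing down, gripper open.
Joint ranges: [-2.72, 2.72], [-1.05, 1.87], [-1.09, 1.28], [-1.99, 2.15], [-1.42, 1.44], [-3.14, 3.14]. Speed limits (rad/s): [2.79, 2.79, 3.14, 3.14, 3.14, 3.14].

INTERFACE

Orientations are given as a unit quaternion [x, y, z, w].
In Python, from workcell import bot gives the robot as it stands.
- The arm moves only by the shell command python3 -m inch 'ROWS'. ROWS is JSON, one flat list of numbers, 7 for each row, row after row: the shift along the world's x, y, z in mm, then the turn, a rotation vector about the world's x, y, z in rad, then the opening in per cent of the stroke, from 0 (shut) to 100 (fully open). A call has 1 to 8 rows; each row is the pose to reach, as a shift and turn from the pose commanded when the call began; what a row does not reach only later rows make up. A row lasts 1/12 s, in which the tool goes at most 41.7 mm and 7.16 degrees, less where a joint would pass 70% of its speed; a pose out of reach is approached as far as the arm can. A call with a gripper value outside its range is refused whole. The fingers move at their own pace and stop on an object; the grip force is fixed at half the most. Time passes only in rows, so rows that repeat a pose let the fingers close. It gives the time, the measured TCP pose, the force, the opening and the grip force at its end, in the units of the state.
- bot.get_obs(): the state, without advancing time (a new reading comes with each control period).
- bot.camera(name): name is "side" or "top"; returns the picture (384x512x3 uint8, blue, green, red); there is no depth.
- bot.camera_info(name): a dict with "intrinsics" (3x3 intrinsics, pixels), "camera_from_world" (4x4, takes a point from world to camera coordinates). Camera axes: x right, y down, z forward; pixel columns grow to the right and rows downward; lengths in m; the calibration is good to about 2 mm. A picture is of the moment at which its call begins. camera_info takes no time and is no camera call.
- bot.job_done(): hands the job in; it is judged then, once.
Trained networks look in the newest picture that a camera, given by its name, has taken for a name from the list of things; names that differ only in an ending like _2 or _b are one class to them, and where a whole thing is asked for, a point or a joint stands for the part that bears it (a point fixed in the world has none). Each returns a list of dicts, best first, with "confidence" (0 to 1); they miss things now and then, are a little off and sometimes report something else, mostly with a low value. They report only what shows in the picture. A call takes as long as a camera call. They do not tell look-alikes from the thing itself.
- bot.silhouettes(camera, target): "mask" (384x512 bool, what is visible of it) and "uv" ([column, row] in pixels, amid what is visible of it).
- bot.spot_point(camera, target): "uv" ([column, row] in pixels: a listed point, or the origin of a listed thing).
The state is a dict: "clock": time; "joint_pos": joint angles; "joint_vel": joint speeds; "tau": joint torques, N m; "eef_pos": TCP position; "tool_rot": TCP orientation; "ft_force": force on the tool from outside, world axes, zero at the start; "ft_torque": the same for the moment, N m; "grip_width": finger opening in m; "grasp_force": force on a finger pad.
Only numpy, scipy, OpenCV 4.12 (cv2) and the standard library are available. Lean on these libraries where they do the work, as an engineer would, in place of code of your own. Each camera call takes 0.05 s, during which the arm holds its last target. There are 200 camera calls.

TASK

Unlock the drug box's combination padlock: lay it on its back in the sloped holder, bottom edge down against the lip and shackle up the slope, and let go of it. Then turn the dial clockwise, click by click, until its pointer rests in the notch that points straight at the shackle, pull the shackle open, and lift the lock out by its shackle, leaving the jar, mortar, spatula and box alone. Finish while holding the open lock up by the shackle, still, the whole lock at least 15 cm above the counter and touching nothing but the gripper.

Things in the scene. Friction and masses are not known exactly. Their poses are not given: they have to be found in the camera images.
- lock: The padlock, 0.35 to 0.5 kg: plain steel block with a dial on its face and a shackle at one end. Origin at the centre of its back; z points out of the dial face, x along the lock to the shackle. The block spans x -35 to 35, y -28 to 28, z 0 to 26 mm. It starts lying on its back on the counter, shackle pointing roughly away from the robot.
- dial_grip (a point): Middle of the dial's grip bar, on the dial's axis: lock x -4, y 0, z 40 mm. The dial is a black disc 40 mm across (lock z 26 to 30) with an upright metal bar 34 long, 10 wide, 20 mm high (lock z 30 to 50). One end of the bar is pointed, with a black line on top; the point's x axis points to that end.
- lock_dial (a joint): Dial angle, rad, counter-clockwise positive facing the dial; 0: the pointed end points at the shackle (long white tick). Clicks into a notch every 0.436 rad (25 deg), 0 included, and springs to the nearest when let go; needs about 0.05 N m. Starts 2 or 3 notches counter-clockwise of 0; turns from -0.5 to 1.7. The shackle is free only within about 0.1 of 0.
- lock_shackle (a joint): How far the shackle is out of the block along lock x, m: 0 shut, 0.022 fully open (a stop). Slides with about 1 N of friction, no spring; the lock's weight is enough to keep the block in the holder while the shackle is pulled out. With the dial wrong it moves less than 3 mm.
- shackle_grip (a point): Midway between the straight legs of the shackle, sliding with it; shut, at lock x 56, y 0, z 13 mm. The shackle is a steel U of 9 mm round bar, 40 mm wide over its legs, which run along lock x from the block to x 62; its crown ends at x 82 mm (shut). Axes as the lock's.
- holder: Fixed metal holder: base plate 120 x 90 x 8 mm, post, and a bed 72 long, 40 mm wide, sloped 25 deg, rising along holder x (away from the robot). Origin: centre of underside; z up. 12 mm lip at the low end. Pairs of cheeks 13 mm high, 60 mm apart (64 at top), stand beside the seated lock at lock x -36 to -19 and 25 to 35; between them fingers can reach down past the bed.
- holder_seat (a point): Middle of the bed's top surface, 60 mm above the counter, straight above the holder's origin; axes as the holder's (not sloped). A seated lock has its origin here (0.5 mm clear of the lip), its y along the holder's y and its x raised 25 deg (0.436 rad) from the holder's x.
- jar: Bystander: white plastic jar, 54 mm across, 65 mm high; origin at the centre of its underside.
- mortar: Bystander: white ceramic bowl, 110 mm across, 65 mm high; origin at the centre of its underside.
- spatula: Bystander: small spatula lying flat, about 180 mm long along its x.
- lockbox: Bystander, fixed: the grey steel drug box with an empty hasp, 164 x 204 mm, 93 mm high; origin at the centre of its underside.
Not all that is in view belongs to the job. There is more than one size of the lock; the job needs the smaller. What is shaped like the holder but turquoise is not meant.

How it is judged:
On the way, in this order (a step that is already met when the one before it is completed fails the run):
1. the lock lies seated in the sloped holder, dial up, shackle up the slope, and the fingers have let go (distance between lock and holder_seat below 0.01 m and angle between the y axis of lock and the y axis of holder, either way round below 0.15 rad and angle between lock's own z axis and vertical between 0.34 and 0.53 rad and x of shackle_grip in the frame of holder above 0.02 m and contact force between the fingers and lock below 0.1 N and linear speed of lock below 0.03 m/s), for 0.2 s.
2. the dial is in the opening notch, the lock still in the holder (value of joint lock_dial between -0.12 and 0.12 rad and distance between lock and holder_seat below 0.015 m), for 0.2 s.
3. the shackle is pulled open (value of joint lock_shackle above 0.015 m), for 0.1 s.
At the end, for the whole second after the job is handed in: The lock hangs still (under 5 cm/s) in the gripper, the fingers pressing on it with over 1 N and closed within 45 mm of the middle of the shackle, the shackle at least 15 mm out, the lock's origin more than 140 mm above the counter and nothing of it touching the holder (value of joint lock_shackle above 0.015 m and height (world z) of lock above 0.14 m and distance between the grasp point and shackle_grip below 0.045 m and contact force between the fingers and lock above 1 N and contact force between lock and holder below 0.1 N and linear speed of lock below 0.05 m/s); the arm keeps its last pose, push and grip.
It fails at once if a bystander was disturbed (distance of any of jar, mortar, spatula from where it was at the start of the episode above 0.03 m or contact force between any of the arm, the fingers and lockbox above 3 N).
It also fails if it takes over 64 s, if anything falls off the work surface, if the arm or the gripper's body presses on something with over 40 N, if the wrist force passes 120 N, or if a joint passes its speed limit or range.

## Working session

There is one attempt and no reset: what is moved stays moved. The work goes in short steps, Python scripts to look and compute and a shell command to move; the robot and the scene stay as the last step left them, time stands still between calls to the robot, and variables do not carry over. Pictures are saved under pics/ and viewed, at most 10 in all, crops included, and the job is handed in when it is done.

```bash
ls; mkdir -p pics
cat > h.py <<'E'
import numpy as np, cv2
from workcell import bot
from scipy.spatial.transform import Rotation as R
def cam(n):
    i=bot.camera_info(n); return np.array(i["intrinsics"]),np.array(i["camera_from_world"])
def proj(n,P):
    K,T=cam(n); P=np.atleast_2d(P); c=P@T[:3,:3].T+T[:3,3]; p=c@K.T; return p[:,:2]/p[:,2:]
def ray(n,uv):
    K,T=cam(n); d=T[:3,:3].T@np.linalg.solve(K,[uv[0],uv[1],1]); o=-T[:3,:3].T@T[:3,3]; return o,d
def atz(n,uv,z):
    o,d=ray(n,uv); return o+d*(z-o[2])/d[2]
E
python3 - <<'E'
from h import *
o=bot.get_obs(); print(o["clock"],o["eef_pos"],o["tool_rot"],o["grip_width"])
im={}
for n in("top","side"):
    im[n]=bot.camera(n); K,T=cam(n); print(n,K[0,0],(-T[:3,:3].T@T[:3,3]).round(3),T[2,:3].round(3))
    for t in("lock","holder","dial_grip","shackle_grip"):
        print(n,t,[(np.round(d["uv"]).astype(int).tolist(),round(d["confidence"],2)) for d in bot.spot_point(n,t)])
    cv2.imwrite(f"pics/{n}0.png",cv2.resize(im[n],(768,576)))
    np.save(n+"0.npy",im[n])
E
```

```text
pics
0.0 [ 0.17584902 -0.46743386  0.25241919] [ 9.83858178e-01  1.78946964e-01 -1.81136839e-04 -1.01801620e-03] 0.08563903055685759
top 370.20189193833716 [ 0.346 -0.056  1.296] [ 0.133  0.011 -0.991]
top lock [([278, 196], 0.75), ([288, 252], 0.58)]
top holder [([159, 207], 0.57)]
top dial_grip [([280, 194], 0.66), ([291, 252], 0.5)]
top shackle_grip [([285, 182], 0.58), ([279, 234], 0.41), ([109, 180], 0.38)]
side 370.5132810739024 [0.443 0.923 1.052] [ 0.053 -0.695 -0.717]
side lock [([316, 178], 0.78), ([265, 182], 0.67), ([228, 323], 0.58)]
side holder [([267, 278], 0.81), ([252, 240], 0.63)]
side dial_grip [([268, 177], 0.57), ([319, 171], 0.56)]
side shackle_grip [([250, 180], 0.54), ([301, 185], 0.43)]
```

View pics/top0.png

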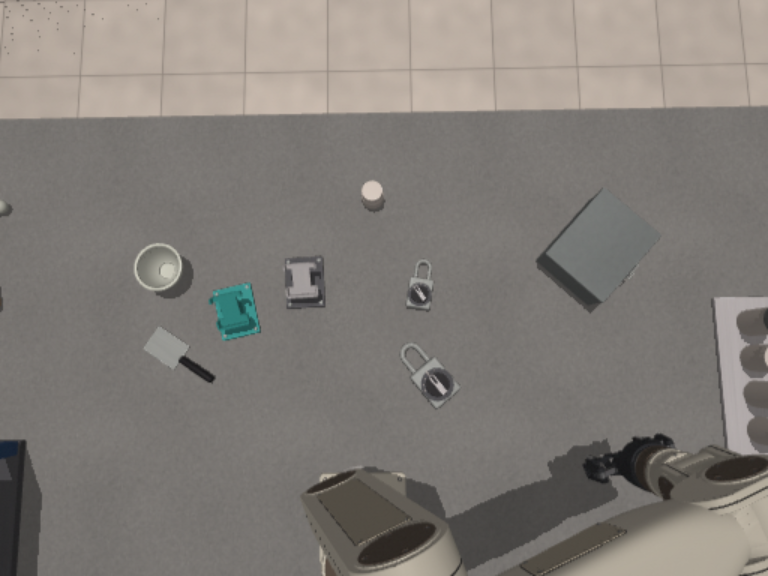

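View pics/side0.png

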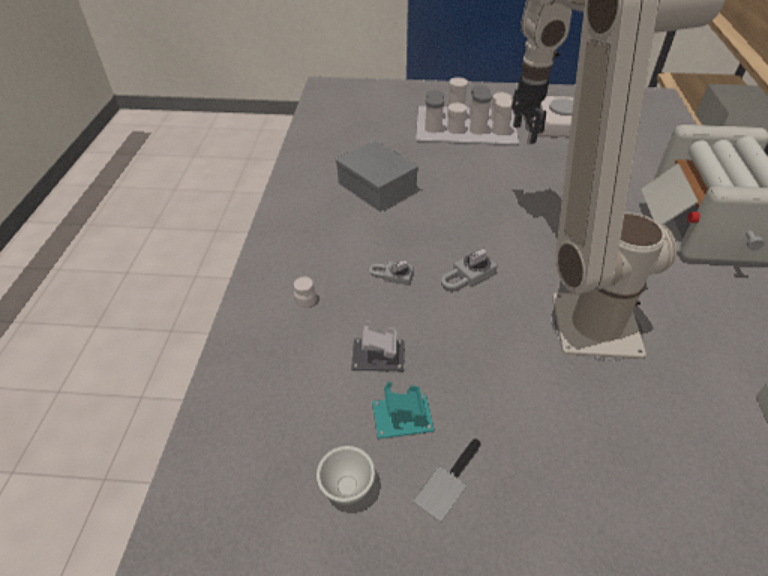

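Both pictures show the same layout. In the top view (raw pixels):
- **Locks:** the small one is at (280,194) and a larger look-alike at (290,254).
- **Holders:** the grey one is at (203,188) and the turquoise decoy at (157,207).
- **Bystanders:** jar (248,128), mortar (106,178), spatula (120,237), box (400,165).

I choose the small lock and the grey holder. Next I fit their poses from the masks and check them in one crop.

```bash
cat > fit.py <<'E'
from h import *
from scipy.optimize import minimize
def box(x0,x1,y0,y1,z0,z1): return np.array([[x,y,z] for x in(x0,x1) for y in(y0,y1) for z in(z0,z1)])/1000.
def cyl(c,r,z0,z1): return np.array([[c[0]+r*np.cos(a),c[1]+r*np.sin(a),z] for a in np.linspace(0,6.28,24) for z in(z0,z1)])/1000.
def lockparts():
    P=[box(-35,35,-28,28,0,26),cyl((-4,0),20,26,30),cyl((-4,0),9,30,50)]
    P+=[box(35,63,s*15.5-4.5,s*15.5+4.5,8.5,17.5) for s in(-1,1)]
    a=np.linspace(-np.pi/2,np.pi/2,9)
    c=np.c_[62+15.5*np.cos(a),15.5*np.sin(a)]
    P+=[np.vstack([box(p[0]-4,p[0]+4,p[1]-4,p[1]+4,9,17) for p in c[i:i+2]]) for i in range(8)]
    return P
def holderparts():
    r=R.from_euler('y',-25,degrees=True)
    f=lambda b:r.apply(b)+[0,0,.06]
    return [box(-60,60,-45,45,0,8),f(box(-36,36,-20,20,-5,0)),f(box(-39,-36,-20,20,-5,12)),box(-15,15,-12,12,8,55)]+[f(box(a,b,s-2,s+2,-5,13)) for a,b in((-36,-19),(25,35)) for s in(-32,32)]
def render(n,parts,x,y,yaw,S=4):
    m=np.zeros((384*S,512*S),np.uint8); r=R.from_euler('z',yaw)
    for p in parts:
        uv=proj(n,r.apply(p)+[x,y,0]); cv2.fillConvexPoly(m,cv2.convexHull(np.round((uv+.5)*S-.5).astype(np.int32)),1)
    return cv2.resize(m.astype(np.float32),(512,384),interpolation=cv2.INTER_AREA)
def fit(parts,masks,p0):
    def c(p):
        e=0
        for n,m in masks.items():
            r=render(n,parts,p[0]/100,p[1]/100,p[2]/10); e+=np.abs(r-m).sum()/m.sum()
        return e
    s=np.array(p0)*[100,100,10]
    r=minimize(c,s,method='Nelder-Mead',options=dict(initial_simplex=s+np.vstack([np.zeros(3),np.diag([1,1,1.5])]),maxiter=120,xatol=.01,fatol=1e-3))
    return r.x/[100,100,10],r.fun
E
python3 - <<'E'
from fit import *
near={("top","lock"):(280,192),("side","lock"):(262,181),("top","holder"):(203,188),("side","holder"):(252,234)}
M={}
for n in("top","side"):
    bot.camera(n)
    for t in("lock","holder"):
        ds=bot.silhouettes(n,t); print(n,t,[(np.round(d["uv"]).tolist(),round(d["confidence"],2),int(d["mask"].sum())) for d in ds])
        k=[d for d in ds if np.hypot(*(np.array(d["uv"])-near[n,t]))<18]
        if k: M[n,t]=k[0]["mask"].astype(np.float32)
for t,P in(("lock",lockparts()),("holder",holderparts())):
    masks={n:M[n,t] for n in("top","side") if (n,t) in M}
    g=atz("top",near["top",t],.02)
    for nn in (masks,{"top":masks.get("top")},{"side":masks.get("side")}):
        if any(v is None for v in nn.values()): continue
        p,e=fit(P,nn,[g[0],g[1],0.]); print(t,list(nn),p.round(4),round(e,3))
        if nn is masks: np.save(t+"_fit.npy",p)
out=[]
for n in("top","side"):
    im=np.load(n+"0.npy"); S=5; row=[]
    for t,P in(("lock",lockparts()),("holder",holderparts())):
        p=np.load(t+"_fit.npy"); u,v=np.array(near[n,t]).astype(int)
        w=38; c=cv2.resize(im[v-w:v+w,u-w:u+w],None,fx=S,fy=S,interpolation=cv2.INTER_CUBIC)
        r=render(n,P,*p)[v-w:v+w,u-w:u+w]; r=cv2.resize(r,None,fx=S,fy=S)
        cs,_=cv2.findContours((r>.5).astype(np.uint8),cv2.RETR_LIST,cv2.CHAIN_APPROX_NONE); cv2.drawContours(c,cs,-1,(0,0,255),1); row.append(c)
    out.append(np.hstack(row))
cv2.imwrite("pics/fit.png",cv2.resize(np.vstack(out),(600,600)))
E
```

```text
top lock [([279.0, 194.0], 0.77, 380), ([284.0, 250.0], 0.62, 863)]
top holder [([204.0, 191.0], 0.88, 843), ([156.0, 209.0], 0.7, 790)]
side lock [([314.0, 177.0], 0.96, 549), ([266.0, 182.0], 0.7, 287), ([253.0, 236.0], 0.2, 835)]
side holder [([267.0, 276.0], 0.83, 1048), ([251.0, 233.0], 0.61, 900)]
lock ['top', 'side'] [ 0.4967 -0.1394 -0.1605] 0.454
lock ['top'] [ 0.4975 -0.1388 -0.1556] 0.159Traceback (most recent call last):
  File "<stdin>", line 15, in <module>
  File "fit.py", line 28, in fit
    r=minimize(c,s,method='Nelder-Mead',options=dict(initial_simplex=s+np.vstack([np.zeros(3),np.diag([1,1,1.5])]),maxiter=120,xatol=.01,fatol=1e-3))
    res = _minimize_neldermead(fun, x0, args, callback, bounds=bounds,
                               **options)
    fxr = func(xr)
    fx = function(np.copy(x), *(wrapper_args + args))
  File "fit.py", line 25, in c
    r=render(n,parts,p[0]/100,p[1]/100,p[2]/10); e+=np.abs(r-m).sum()/m.sum()
  File "fit.py", line 19, in render
    uv=proj(n,r.apply(p)+[x,y,0]); cv2.fillConvexPoly(m,cv2.convexHull(np.round((uv+.5)*S-.5).astype(np.int32)),1)
  File "h.py", line 7, in proj
    K,T=cam(n); P=np.atleast_2d(P); c=P@T[:3,:3].T+T[:3,3]; p=c@K.T; return p[:,:2]/p[:,2:]
        ~~~^^^
  File "h.py", line 5, in cam
    i=bot.camera_info(n); return np.array(i["intrinsics"]),np.array(i["camera_from_world"])
ValueError: time passes only in moves, steps and waits
```

```bash
sed -i 's/^def cam(n)/from functools import lru_cache\n@lru_cache(None)\ndef cam(n)/' h.py
cat > run1.py <<'E'
from fit import *
near={("top","lock"):(280,192),("side","lock"):(262,181),("top","holder"):(203,188),("side","holder"):(252,234)}
M={}
for n in("top","side"):
    bot.camera(n)
    for t in("lock","holder"):
        ds=bot.silhouettes(n,t)
        k=[d for d in ds if np.hypot(*(np.array(d["uv"])-near[n,t]))<18]
        if k: M[n,t]=k[0]["mask"].astype(np.float32)
for t,P in(("lock",lockparts()),("holder",holderparts())):
    masks={n:M[n,t] for n in("top","side") if (n,t) in M}
    g=atz("top",near["top",t],.02)
    for nn in (masks,{"top":masks.get("top")},{"side":masks.get("side")}):
        if any(v is None for v in nn.values()): continue
        p,e=fit(P,nn,[g[0],g[1],0.]); print(t,list(nn),p.round(4),round(e,3))
        if nn is masks: np.save(t+"_fit.npy",p)
out=[]
for n in("top","side"):
    im=np.load(n+"0.npy"); S=5; row=[]
    for t,P in(("lock",lockparts()),("holder",holderparts())):
        p=np.load(t+"_fit.npy"); u,v=np.array(near[n,t]).astype(int)
        w=38; c=cv2.resize(im[v-w:v+w,u-w:u+w],None,fx=S,fy=S,interpolation=cv2.INTER_CUBIC)
        r=render(n,P,*p)[v-w:v+w,u-w:u+w]; r=cv2.resize(r,None,fx=S,fy=S)
        cs,_=cv2.findContours((r>.5).astype(np.uint8),cv2.RETR_LIST,cv2.CHAIN_APPROX_NONE); cv2.drawContours(c,cs,-1,(0,0,255),1); row.append(c)
    out.append(np.hstack(row))
cv2.imwrite("pics/fit.png",cv2.resize(np.vstack(out),(600,600)))
E
python3 run1.py
```

```text
lock ['top', 'side'] [ 0.4975 -0.1394 -0.1575] 0.566
lock ['top'] [ 0.4984 -0.1386 -0.1587] 0.276
lock ['side'] [ 0.4977 -0.1431 -0.0789] 0.262
holder ['side'] [0.5276 0.128  0.0603] 0.112
holder ['side'] [0.5276 0.128  0.0603] 0.112
```

View pics/fit.png

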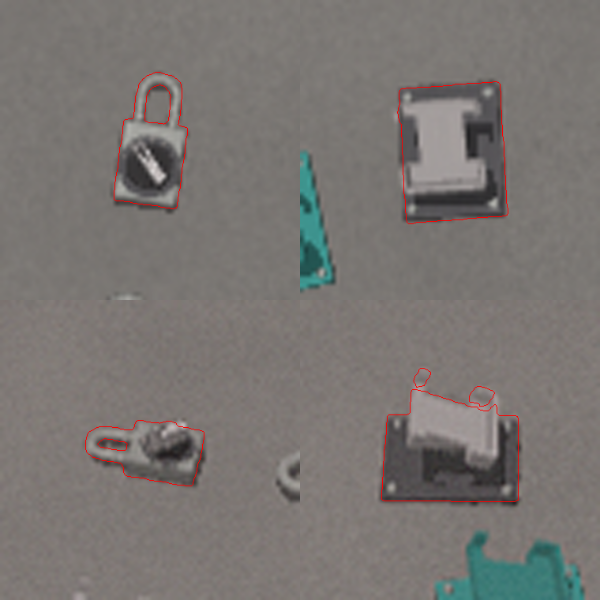

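Red outlines match the small lock (top, raw pixel about (280,193)) and the grey holder. The dial pointer points up-left, so it is 2 notches counter-clockwise. I refine both poses over several masks and view an enlarged crop of the holder cheeks.

```bash
cat > run2.py <<'E'
from fit import *
near={("top","lock"):(280,192),("side","lock"):(262,181),("top","holder"):(203,188),("side","holder"):(252,234)}
acc={k:[] for k in near}
ims={"top":[],"side":[]}
for rep in range(3):
  for n in("top","side"):
    ims[n].append(bot.camera(n).astype(float))
    for t in("lock","holder"):
        k=[d for d in bot.silhouettes(n,t) if np.hypot(*(np.array(d["uv"])-near[n,t]))<18]
        if k: acc[n,t].append(k[0]["mask"].astype(np.float32))
print({k:len(v) for k,v in acc.items()})
for t,P in(("lock",lockparts()),("holder",holderparts())):
    masks={n:np.mean(acc[n,t],0) for n in("top","side") if acc[n,t]}
    g=atz("top",near["top",t],.02)
    for nn in [masks]+[{n:m} for n,m in masks.items()]:
        p,e=fit(P,nn,[g[0],g[1],0.]); print(t,list(nn),p.round(4),round(e,3))
        if nn is masks: np.save(t+"_fit.npy",p)
c=[]
for n in("top","side"):
    im=np.mean(ims[n],0); u,v=near[n,"holder"]; w=27; k=im[v-w:v+w,u-w:u+w]
    k=np.clip((k-40)*1.4,0,255).astype(np.uint8); c.append(cv2.resize(k,(400,400),interpolation=cv2.INTER_CUBIC))
cv2.imwrite("pics/hold.png",np.hstack(c))
E
python3 run2.py
```

```text
{('top', 'lock'): 3, ('side', 'lock'): 3, ('top', 'holder'): 3, ('side', 'holder'): 3}
lock ['top', 'side'] [ 0.4976 -0.1386 -0.1595] 0.492
lock ['top'] [ 0.4974 -0.1382 -0.1721] 0.191
lock ['side'] [ 0.4966 -0.142  -0.1402] 0.278
holder ['top', 'side'] [0.5283 0.129  0.0591] 0.144
holder ['top'] [0.5284 0.1296 0.0533] 0.047
holder ['side'] [0.5289 0.1271 0.0709] 0.085
```

View pics/hold.png

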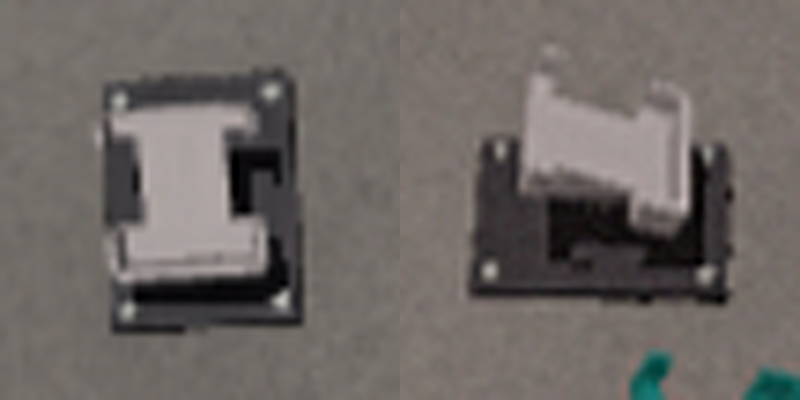

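The crop shows the grey bed at left (185,190) and right (610,140), sloped up away from the robot and with faint cheeks at its ends. That matches the description and the fits: holder (0.528, 0.129), yaw 0.057; lock (0.4975, -0.139), yaw -0.158. Next I work out the approach.

```bash
cat >> h.py <<'E'
def go(p,Rt):
    "print shift (mm) and turn (rotvec) from the current pose to TCP position p, rotation Rt (half turn equivalent chosen)"
    o=bot.get_obs(); Rc=R.from_quat(o["tool_rot"]); b=[]
    for f in(0,np.pi):
        b.append((Rt*R.from_euler('z',f)*Rc.inv()).as_rotvec())
    b.sort(key=np.linalg.norm)
    print("shift",((np.array(p)-o["eef_pos"])*1000).round(1),"turn",b[0].round(3),"alt",b[1].round(3),"j6",round(o["joint_pos"][5],2))
LOCKTOOL=R.from_euler('x',np.pi)   # tool frame in lock frame: z down, y along -y
def tool_for(Rl,pl,x,y,z,spin=0.):
    "TCP pose so that the grasp point is at lock coords (x,y,z) mm; spin about lock z"
    Rt=Rl*R.from_euler('z',spin)*LOCKTOOL
    return pl+Rl.apply(np.array([x,y,z])/1000)-Rt.apply([0,0,.003]),Rt
hold=np.array([.5284,.1290,.060]); hyaw=.057
Rseat=R.from_euler('z',hyaw)*R.from_euler('y',-.436)
E
python3 - <<'E'
from h import *
Rl=R.from_euler('z',-.158); pl=np.array([.4975,-.139,0])
for z in(150,21): go(*tool_for(Rl,pl,3,0,z))
E
```

```text
shift [ 324.4  328.5 -100.3] turn [ 0.     0.    -0.518] alt [-0.     0.     2.624] j6 1.57
shift [ 324.4  328.5 -229.3] turn [ 0.     0.    -0.518] alt [-0.     0.     2.624] j6 1.57
```

```bash
python3 -m inch '[240,245,0,0,0,-0.25,100, 240,245,0,0,0,-0.518,100, 240,245,0,0,0,-0.518,100, 240,245,0,0,0,-0.518,100, 240,245,0,0,0,-0.518,100, 240,245,0,0,0,-0.518,100, 240,245,0,0,0,-0.518,100, 240,245,0,0,0,-0.518,100]'
python3 -m inch '[0,0,0,0,0,0,100, 84,83,-100,0,0,0,100, 84,83,-100,0,0,0,100, 84,83,-100,0,0,0,100, 84,83,-100,0,0,0,100, 84,83,-100,0,0,0,100, 84,83,-100,0,0,0,100]'
python3 - <<'E'
from h import *
Rl=R.from_euler('z',-.158); pl=np.array([.4975,-.139,0])
for z in(21,): go(*tool_for(Rl,pl,3,0,z))
E
```

```text
clock: 2.67
eef_pos: [0.3963, -0.2428, 0.2536]
tool_rot: [0.997, -0.079, 0.0, 0.0]
ft_force: [0.7, -0.2, -0.8]
grip_width: 0.0857
grasp_force: 0.0
clock: 3.25
eef_pos: [0.4786, -0.1606, 0.1519]
tool_rot: [0.997, -0.078, -0.002, -0.0]
ft_force: [-0.1, -0.8, 0.5]
grip_width: 0.0856
grasp_force: 0.0
shift [  21.9   21.1 -127.9] turn [-0.001 -0.004 -0.002] alt [ 6.00e-03 -1.00e-03  3.14e+00] j6 2.97
```

Joint 6 is at 2.97 and would run out of range at the holder, so I turn the gripper half round to the equivalent grasp.

```bash
python3 -m inch '[0,0,0,0,0,1,100,0,0,0,0,0,1,100,0,0,0,0,0,1,100,0,0,0,0,0,1,100,0,0,0,0,0,1,100,0,0,0,0,0,1,100,0,0,0,0,0,1,100,0,0,0,0,0,1,100]' >/dev/null
python3 -m inch '[0,0,0,0,0,1,100,0,0,0,0,0,1,100,0,0,0,0,0,1,100,0,0,0,0,0,1,100,0,0,0,0,0,1,100,0,0,0,0,0,1,100,0,0,0,0,0,1,100,0,0,0,0,0,1,100]' >/dev/null
python3 -m inch '[0,0,0,0,0,1,100,0,0,0,0,0,1,100,0,0,0,0,0,1,100,0,0,0,0,0,1,100,0,0,0,0,0,1,100,0,0,0,0,0,1,100,0,0,0,0,0,1,100,0,0,0,0,0,1,100]' >/dev/null
python3 -m inch '[0,0,0,0,0,0.14,100,0,0,0,0,0,0.14,100,0,0,0,0,0,0.14,100,0,0,0,0,0,0.14,100]'
python3 - <<'E'
from h import *
Rl=R.from_euler('z',-.158); pl=np.array([.4975,-.139,0])
for z in(21,): go(*tool_for(Rl,pl,3,0,z))
E
```

```text
clock: 5.58
eef_pos: [0.4792, -0.1623, 0.1542]
tool_rot: [0.082, 0.997, -0.0, 0.001]
ft_force: [-0.9, 0.1, 0.1]
grip_width: 0.0856
grasp_force: 0.0
shift [  21.3   22.8 -130.2] turn [0.001 0.001 0.006] alt [ 2.000e-03 -1.000e-03 -3.136e+00] j6 -0.16
```

```bash
python3 -m inch '[21,23,-50,0,0,0.006,100,21,23,-80,0,0,0.006,100,21,23,-80,0,0,0.006,100,21,23,-80,0,0,0.006,100,21,23,-80,0,0,0.006,100]'
python3 -m inch '[0,0,-15,0,0,0,100,0,0,-30,0,0,0,100,0,0,-40,0,0,0,100,0,0,-50,0,0,0,100,0,0,-50,0,0,0,100]'
python3 - <<'E'
from h import *
Rl=R.from_euler('z',-.158); pl=np.array([.4975,-.139,0])
go(*tool_for(Rl,pl,3,0,21))
E
```

```text
clock: 6.0
eef_pos: [0.5002, -0.1388, 0.0741]
tool_rot: [0.077, 0.997, -0.0, -0.0]
ft_force: [-0.2, -0.3, -0.1]
grip_width: 0.0856
grasp_force: 0.0
clock: 6.42
eef_pos: [0.4997, -0.1386, 0.0228]
tool_rot: [0.077, 0.997, 0.0, -0.0]
ft_force: [-0.6, 0.5, -0.5]
grip_width: 0.0854
grasp_force: 0.0
shift [ 0.8 -0.8  1.2] turn [-0.    -0.001 -0.003] alt [ 1.000e-03 -0.000e+00  3.138e+00] j6 -0.12
```

```bash
python3 -m inch '[0,0,0,0,0,0,70,0,0,0,0,0,0,60,0,0,0,0,0,0,40,0,0,0,0,0,0,30,0,0,0,0,0,0,30,0,0,0,0,0,0,30,0,0,0,0,0,0,30]'
python3 -m inch '[0,0,0,0,0,0,20,0,0,0,0,0,0,20,0,0,0,0,0,0,20]'
python3 -m inch '[0,0,20,0,0,0,20,0,0,50,0,0,0,20,0,0,90,0,0,0,20,0,0,90,0,0,0,20,0,0,90,0,0,0,20,0,0,90,0,0,0,20]'
python3 - <<'E'
from h import *
im=bot.camera("top"); cv2.imwrite("pics/g1.png",cv2.resize(im[140:240,220:340],(600,500),interpolation=cv2.INTER_CUBIC))
im=bot.camera("side"); cv2.imwrite("pics/g1s.png",cv2.resize(im[110:210,200:320],(600,500),interpolation=cv2.INTER_CUBIC))
E
```

```text
clock: 7.0
eef_pos: [0.5012, -0.1386, 0.0246]
tool_rot: [0.077, 0.997, -0.0, 0.001]
ft_force: [-0.8, 0.2, 5.9]
grip_width: 0.0551
grasp_force: 66.1
clock: 7.25
eef_pos: [0.5013, -0.1386, 0.0246]
tool_rot: [0.077, 0.997, -0.0, 0.001]
ft_force: [-0.3, 0.1, 6.9]
grip_width: 0.0551
grasp_force: 66.1
clock: 7.75
eef_pos: [0.4994, -0.1382, 0.1126]
tool_rot: [0.077, 0.997, 0.0, -0.001]
ft_force: [-1.3, -0.4, -3.8]
grip_width: 0.0547
grasp_force: 65.3
```

View pics/g1s.png

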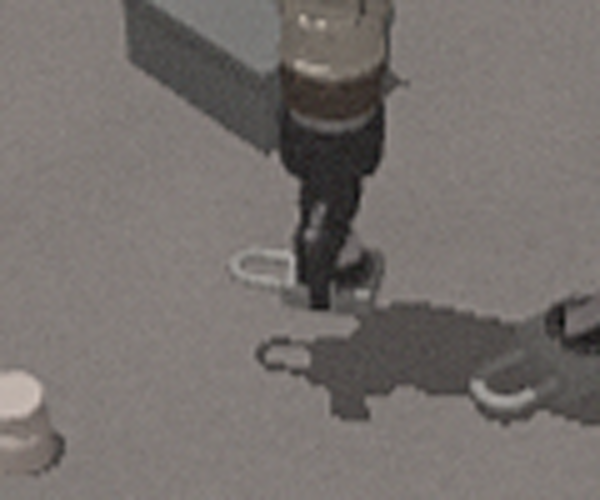

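The lock is held level between the fingers (crop (320,285)) with its shackle pointing away; width 55 mm and about 3.8 N agree. Now I compute the way to the holder.

```bash
python3 -m inch '[0,0,60,0,0,0,20,0,0,60,0,0,0,20,0,0,60,0,0,0,20,0,0,60,0,0,0,20]'
python3 - <<'E'
from h import *
for dz in(70,2):
  pl=hold+Rseat.apply([.003,0,dz/1000]); go(*tool_for(Rseat,pl,3.5,0,20.5))
E
```

```text
clock: 8.18
eef_pos: [0.5002, -0.1384, 0.1726]
tool_rot: [0.077, 0.997, 0.0, -0.0]
ft_force: [0.3, -0.3, -4.7]
grip_width: 0.0546
grasp_force: 66.5
shift [ -5.3 265.5 -25.1] turn [-0.021 -0.437  0.207] alt [ 0.637 -0.031 -2.866] j6 -0.12
shift [ 23.3 267.1 -86.8] turn [-0.021 -0.437  0.207] alt [ 0.637 -0.031 -2.866] j6 -0.12
```

```bash
python3 -m inch '[-5,40,0,0,0,0,20,-5,265,-10,-0.021,-0.437,0.207,20,-5,265,-10,-0.021,-0.437,0.207,20,-5,265,-10,-0.021,-0.437,0.207,20,-5,265,-25,-0.021,-0.437,0.207,20,-5,265,-25,-0.021,-0.437,0.207,20,-5,265,-25,-0.021,-0.437,0.207,20,-5,265,-25,-0.021,-0.437,0.207,20]'
python3 -m inch '[0,0,0,0,0,0,20,0,0,0,0,0,0,20]'
python3 - <<'E'
from h import *
for dz in(70,20,2):
  pl=hold+Rseat.apply([.003,0,dz/1000]); go(*tool_for(Rseat,pl,3.5,0,20.5))
im=[]
for n in("top","side"):
    u,v=proj(n,hold)[0].astype(int); im.append(cv2.resize(bot.camera(n)[v-45:v+35,u-40:u+40],(400,400),interpolation=cv2.INTER_CUBIC))
cv2.imwrite("pics/pre.png",np.hstack(im))
E
```

```text
clock: 8.85
eef_pos: [0.491, 0.1296, 0.1438]
tool_rot: [-0.031, 0.977, 0.007, 0.213]
ft_force: [1.0, 0.0, -4.3]
grip_width: 0.0546
grasp_force: 66.6
clock: 9.02
eef_pos: [0.4938, 0.1259, 0.1463]
tool_rot: [-0.028, 0.976, 0.006, 0.215]
ft_force: [-0.1, -0.7, -3.0]
grip_width: 0.0548
grasp_force: 66.6
shift [1.1 1.2 1.2] turn [ 0.001 -0.003  0.   ] alt [-1.32  -0.073  2.85 ] j6 0.23
shift [ 22.2   2.4 -44.1] turn [ 0.001 -0.003  0.   ] alt [-1.32  -0.073  2.85 ] j6 0.23
shift [ 29.7   2.8 -60.4] turn [ 0.001 -0.003  0.   ] alt [-1.32  -0.073  2.85 ] j6 0.23
```

View pics/pre.png

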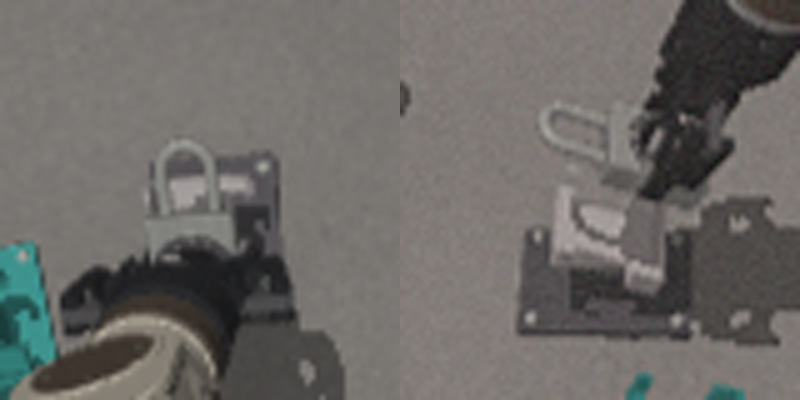

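The lock hangs parallel above the bed in both views (top (190,215), side (640,150)), shackle up the slope. Lowering it.

```bash
python3 -m inch '[11,2,-22,0,0,0,20,22,2.4,-44,0,0,0,20,22,2.4,-44,0,0,0,20,22,2.4,-44,0,0,0,20]'
python3 -m inch '[2,0.1,-4,0,0,0,20,4,0.2,-8,0,0,0,20,6,0.3,-12,0,0,0,20,6,0.3,-12,0,0,0,20,6,0.3,-12,0,0,0,20]'
python3 -c "
from h import *
for dz in(2,0):
  pl=hold+Rseat.apply([.003,0,dz/1000]); go(*tool_for(Rseat,pl,3.5,0,20.5))"
```

```text
clock: 9.45
eef_pos: [0.5162, 0.1273, 0.1026]
tool_rot: [-0.027, 0.976, 0.005, 0.214]
ft_force: [-0.4, -0.4, -2.7]
grip_width: 0.0552
grasp_force: 66.4
clock: 9.87
eef_pos: [0.5232, 0.1293, 0.0925]
tool_rot: [-0.028, 0.976, 0.006, 0.217]
ft_force: [-0.5, -0.0, -2.6]
grip_width: 0.0546
grasp_force: 66.6
shift [ 0.3 -0.6 -6.7] turn [-0.     0.001  0.   ] alt [ 1.326  0.076 -2.847] j6 0.22
shift [ 1.1 -0.5 -8.5] turn [-0.     0.001  0.   ] alt [ 1.326  0.076 -2.847] j6 0.22
```

```bash
python3 -m inch '[0.7,-0.3,-2,0,0,0,20,1.2,-0.3,-4,0,0,0,20,1.5,-0.3,-5,0,0,0,20,1.5,-0.3,-5,0,0,0,20]'
python3 -m inch '[0.3,0,-1,0,0,0,20,0.6,0,-2,0,0,0,20,0.6,0,-2,0,0,0,20]'
python3 -c "
from h import *
pl=hold+Rseat.apply([.003,0,0]); go(*tool_for(Rseat,pl,3.5,0,20.5))"
```

```text
clock: 10.2
eef_pos: [0.5248, 0.1294, 0.0873]
tool_rot: [-0.028, 0.976, 0.007, 0.217]
ft_force: [-0.2, 0.1, -4.1]
grip_width: 0.0545
grasp_force: 66.7
clock: 10.45
eef_pos: [0.5256, 0.1297, 0.0855]
tool_rot: [-0.028, 0.976, 0.007, 0.217]
ft_force: [-0.0, 3.3, -2.3]
grip_width: 0.0548
grasp_force: 66.7
shift [-1.2 -0.9 -1.5] turn [-0.002  0.001 -0.001] alt [ 1.326  0.078 -2.847] j6 0.21
```

```bash
python3 -m inch '[0,1,0,0,0,0,20,0,1,-1,0,0,0,20,0,1,-2,0,0,0,20,0,1,-2,0,0,0,20]'
python3 -c "
from h import *
pl=hold+Rseat.apply([.003,0,0]); go(*tool_for(Rseat,pl,3.5,0,20.5))"
```

```text
clock: 10.78
eef_pos: [0.5255, 0.1299, 0.0853]
tool_rot: [-0.028, 0.976, 0.006, 0.218]
ft_force: [-10.9, -0.0, 14.7]
grip_width: 0.0548
grasp_force: 69.3
shift [-1.2 -1.1 -1.3] turn [-0.     0.003  0.001] alt [ 1.329  0.075 -2.845] j6 0.22
```

```bash
python3 -m inch '[0,0,1,0,0,0,60,0,0,1,0,0,0,100,0,0,1,0,0,0,100,0,0,1,0,0,0,100,0,0,1,0,0,0,100,0,0,1,0,0,0,100]'
python3 -m inch '[-11,0,24,0,0,0,100,-22,0,48,0,0,0,100,-34,0,72,0,0,0,100,-55,0,100,0,0,0,100,-160,0,100,0,0,0,100,-160,0,100,0,0,0,100,-160,0,100,0,0,0,100,-160,0,100,0,0,0,100]'
cat > see.py <<'E'
from h import *
import sys
im=[]
for n in("top","side"):
    u,v=proj(n,hold)[0].astype(int); a=bot.camera(n); im.append(cv2.resize(a[v-35:v+30,u-32:u+33],(400,400),interpolation=cv2.INTER_CUBIC))
    for t,k in(("lock",[0,0,0]),("dial_grip",[-4,0,40]),("shackle_grip",[56,0,13])):
        P=hold+Rseat.apply(np.array(k)/1000); e=proj(n,P)[0]
        for d in bot.spot_point(n,t):
            if np.hypot(*(d["uv"]-e))<12: print(n,t,np.round(d["uv"],1),"expected",e.round(1),round(d["confidence"],2))
cv2.imwrite("pics/%s.png"%sys.argv[1],np.hstack(im))
E
python3 see.py seated
```

```text
clock: 11.28
eef_pos: [0.5255, 0.1299, 0.0842]
tool_rot: [-0.027, 0.976, 0.006, 0.217]
ft_force: [0.2, -0.3, -1.0]
grip_width: 0.0854
grasp_force: 0.0
clock: 11.95
eef_pos: [0.3606, 0.129, 0.1829]
tool_rot: [-0.029, 0.976, 0.006, 0.215]
ft_force: [0.1, 0.9, -1.7]
grip_width: 0.0853
grasp_force: 0.0
top lock [200.9 185. ] expected [200.7 185.5] 0.78
top dial_grip [200.1 187.6] expected [199.5 190.2] 0.44
top shackle_grip [203.  169.7] expected [198.4 170.5] 0.55
side lock [251.4 224.5] expected [251.3 225.6] 0.64
side dial_grip [256.7 217.6] expected [257.3 219.2] 0.45
side shackle_grip [236.8 217.2] expected [237.7 218.8] 0.66
```

View pics/seated.png

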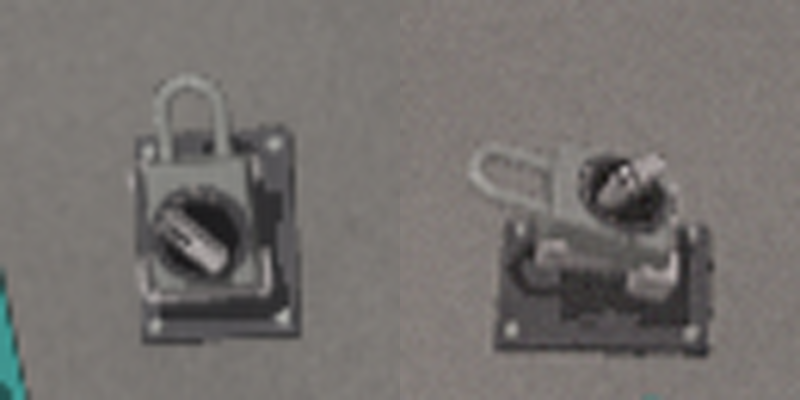

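The lock lies between the cheeks (top (200,235), side (615,220)), dial pointer up-left. I measure its slide position and the bar angle.

```bash
cat > seatfit.py <<'E'
from fit import *
P=lockparts(); M={}
for n in("top","side"):
    e=proj(n,hold)[0]; acc=[];b=[]
    for r in range(3):
        b.append(bot.camera(n).astype(float))
        k=[d for d in bot.silhouettes(n,"lock") if np.hypot(*(d["uv"]-e))<20]
        if k: acc.append(k[0]["mask"].astype(np.float32))
    if acc: M[n]=np.mean(acc,0)
    # bar
    im=np.mean(b,0).mean(2); S=6; u,v=proj(n,hold+Rseat.apply([-.003,0,.05]))[0]
    A=np.float32([[S,0,-S*(u-12)],[0,S,-S*(v-12)]]); c=cv2.warpAffine(im.astype(np.float32),A,(24*S,24*S),flags=cv2.INTER_CUBIC)
    g=np.argwhere(c>145)[:,::-1]/S+[u-12,v-12]
    L=[]
    for q in g:
        o,d=ray(n,q); n_=Rseat.apply([0,0,1]); t=((hold+n_*.05-o)@n_)/(d@n_); L.append(Rseat.inv().apply(o+d*t-hold)*1000)
    L=np.array(L); L=L[(np.hypot(L[:,0]+2,L[:,1])<22)]
    cc=L.mean(0); w,V=np.linalg.eigh(np.cov(L[:,:2].T)); a=V[:,1]*np.sign(V[0,1])
    print(n,"bar n",len(L),"centre",cc.round(1),"angle",round(np.degrees(np.arctan2(a[1],a[0])),1),"len",(4*w[::-1]**.5).round(1))
def c(p):
    e=0
    for n,m in M.items():
        q=[Rseat.apply(x+[p[0]/1000,p[1]/1000,0])+hold for x in P]; e+=np.abs(render(n,q,0,0,0)-m).sum()/m.sum()
    return e
r=minimize(c,[3,0],method='Nelder-Mead',options=dict(initial_simplex=[[3,0],[7,0],[3,3]],maxiter=60)); print(list(M),r.x.round(1),round(r.fun,3))
E
python3 seatfit.py
```

```text
top bar n 439 centre [-3.4 -5.4 50. ] angle 44.1 len [22.4  8.7]
side bar n 440 centre [-5.8 -2.6 50. ] angle 18.3 len [31.6 22.4]
['top', 'side'] [ 4.1 -1.9] 0.248
```

```bash
cat >> h.py <<'E'
# lock pose as released (from the tool)
Rrel=R.from_quat([-0.0275,0.976,0.006,0.2165])*R.from_euler('z',np.pi)*LOCKTOOL.inv()
prel=np.array([.5255,.1299,.0848])-Rrel.apply([.0035,0,.0235])
E
python3 - <<'E'
from h import *
print("lock",(prel-hold).round(4),Rseat.inv().apply(prel-hold).round(4),(Rseat.inv()*Rrel).as_rotvec().round(3))
for z in(110,58): go(*tool_for(Rrel,prel,-4,0,z,np.radians(50)))
E
```

```text
lock [0.0039 0.0013 0.002 ] [0.0044 0.0011 0.0002] [-0.    -0.001 -0.001]
shift [115.6  -2.6 -21.6] turn [-0.369 -0.021  0.79 ] alt [ 0.958  0.054 -2.056] j6 0.37
shift [137.6  -1.4 -68.7] turn [-0.369 -0.021  0.79 ] alt [ 0.958  0.054 -2.056] j6 0.37
```

```bash
python3 -m inch '[0,0,20,-0.369,-0.021,0.79,100,0,0,20,-0.369,-0.021,0.79,100,0,0,20,-0.369,-0.021,0.79,100,60,-2,10,-0.369,-0.021,0.79,100,115,-2.5,0,-0.369,-0.021,0.79,100,115,-2.5,0,-0.369,-0.021,0.79,100,115,-2.5,-10,-0.369,-0.021,0.79,100,115,-2.5,-21,-0.369,-0.021,0.79,100]'
python3 -m inch '[0,0,0,0,0,0,100,0,0,0,0,0,0,100,0,0,0,0,0,0,100]'
python3 - <<'E'
from h import *
for z in(110,58): go(*tool_for(Rrel,prel,-4,0,z,np.radians(50)))
E
```

```text
clock: 13.62
eef_pos: [0.4827, 0.1274, 0.1634]
tool_rot: [-0.438, 0.872, -0.087, 0.199]
ft_force: [-1.1, -0.8, -0.7]
grip_width: 0.0854
grasp_force: 0.0
clock: 13.87
eef_pos: [0.4804, 0.1276, 0.1638]
tool_rot: [-0.437, 0.873, -0.086, 0.199]
ft_force: [-0.5, 0.7, 0.4]
grip_width: 0.0854
grasp_force: 0.0
shift [ 0.6 -0.2 -1.1] turn [-0.     0.001  0.001] alt [ 1.327  0.074 -2.846] j6 -0.63
shift [ 22.5   1.  -48.2] turn [-0.     0.001  0.001] alt [ 1.327  0.074 -2.846] j6 -0.63
```

```bash
python3 -m inch '[7,0.3,-16,0,0,0,80,15,0.6,-32,0,0,0,60,22,1,-48,0,0,0,50,22,1,-48,0,0,0,40,22,1,-48,0,0,0,40,22,1,-48,0,0,0,40]'
python3 -m inch '[0,0,0,0,0,0,30,0,0,0,0,0,0,20,0,0,0,0,0,0,10,0,0,0,0,0,0,5,0,0,0,0,0,0,5,0,0,0,0,0,0,5]'
python3 - <<'E'
from h import *
go(*tool_for(Rrel,prel,-4,0,58,np.radians(50))); print(bot.get_obs()["ft_torque"])
E
```

```text
clock: 14.37
eef_pos: [0.5026, 0.1288, 0.1166]
tool_rot: [-0.437, 0.873, -0.086, 0.2]
ft_force: [0.7, 0.1, 0.6]
grip_width: 0.0337
grasp_force: 0.0
clock: 14.87
eef_pos: [0.5027, 0.1287, 0.1167]
tool_rot: [-0.437, 0.873, -0.086, 0.2]
ft_force: [-4.2, 0.4, 6.5]
grip_width: 0.0081
grasp_force: 59.3
shift [ 0.2 -0.1 -1.1] turn [-0.001  0.002  0.   ] alt [ 1.329  0.075 -2.845] j6 -0.64
[-0.03677735  0.63290912 -0.02551375]
```

Bar gripped. Turning the first click clockwise (25° about lock z), then the second.

```bash
python3 -c "
from h import *
print(Rrel.apply([0,0,1]).round(3))"
python3 -m inch '[-0.4,0,1,0,0,0,0,-0.4,0,1,0.184,0.010,-0.395,0,-0.4,0,1,0.184,0.010,-0.395,0,-0.4,0,1,0.184,0.010,-0.395,0,-0.4,0,1,0.184,0.010,-0.395,0,-0.4,0,1,0.184,0.010,-0.395,0,-0.4,0,1,0.184,0.010,-0.395,0]'
python3 -m inch '[0,0,0,0.184,0.010,-0.395,0,0,0,0,0.184,0.010,-0.395,0,0,0,0,0.184,0.010,-0.395,0,0,0,0,0.184,0.010,-0.395,0,0,0,0,0.184,0.010,-0.395,0,0,0,0,0.184,0.010,-0.395,0]'
python3 - <<'E'
from h import *
go(*tool_for(Rrel,prel,-4,0,58,0)); print(bot.get_obs()["ft_torque"])
E
```

```text
[-0.422 -0.024  0.906]
clock: 15.45
eef_pos: [0.5012, 0.1286, 0.116]
tool_rot: [-0.239, 0.947, -0.041, 0.212]
ft_force: [-2.7, 1.5, 1.2]
grip_width: 0.0081
grasp_force: 59.2
clock: 15.95
eef_pos: [0.5015, 0.1286, 0.1162]
tool_rot: [-0.029, 0.976, 0.005, 0.216]
ft_force: [-3.0, 1.0, 1.4]
grip_width: 0.0083
grasp_force: 59.2
shift [ 1.4  0.  -0.6] turn [ 0.002 -0.    -0.003] alt [-1.325 -0.074  2.844] j6 0.23
[0.16549    0.90749062 0.04724883]
```

Release, back off and look.

```bash
python3 -m inch '[0,0,0,0,0,0,30,0,0,0,0,0,0,50,0,0,0,0,0,0,60,0,0,0,0,0,0,60,0,0,0,0,0,0,60]'
python3 -m inch '[-11,0,24,0,0,0,100,-22,0,48,0,0,0,100,-34,0,72,0,0,0,100,-70,0,80,0,0,0,100,-150,0,80,0,0,0,100,-150,0,80,0,0,0,100,-150,0,80,0,0,0,100,-150,0,80,0,0,0,100]'
python3 see.py dial; python3 seatfit.py; python3 -c "
from h import *
go(*tool_for(Rrel,prel,56,0,70)); go(*tool_for(Rrel,prel,56,0,13))"
```

```text
clock: 16.37
eef_pos: [0.5022, 0.1285, 0.1165]
tool_rot: [-0.028, 0.976, 0.006, 0.217]
ft_force: [-0.2, -0.3, -0.1]
grip_width: 0.0514
grasp_force: 0.0
clock: 17.03
eef_pos: [0.3505, 0.1285, 0.1966]
tool_rot: [-0.029, 0.976, 0.006, 0.217]
ft_force: [1.7, 0.2, -0.4]
grip_width: 0.0854
grasp_force: 0.0
top dial_grip [202.5 187.7] expected [199.5 190.2] 0.55
top dial_grip [199.6 188.7] expected [199.5 190.2] 0.21
top shackle_grip [200.5 170.6] expected [198.4 170.5] 0.62
side lock [251.  224.1] expected [251.3 225.6] 0.61
side dial_grip [258.6 219.4] expected [257.3 219.2] 0.54
side shackle_grip [235.7 219.4] expected [237.7 218.8] 0.44
top bar n 451 centre [-5.6 -1.4 50. ] angle -0.9 len [36.5  9.2]
side bar n 319 centre [-10.5   0.8  50. ] angle -7.8 len [21.2 10. ]
['top', 'side'] [ 4.  -1.7] 0.456
shift [200.2   2.9 -44.5] turn [ 0.001  0.001 -0.   ] alt [-1.327 -0.073  2.846] j6 0.39
shift [224.3   4.2 -96.1] turn [ 0.001  0.001 -0.   ] alt [-1.327 -0.073  2.846] j6 0.39
```

View pics/dial.png

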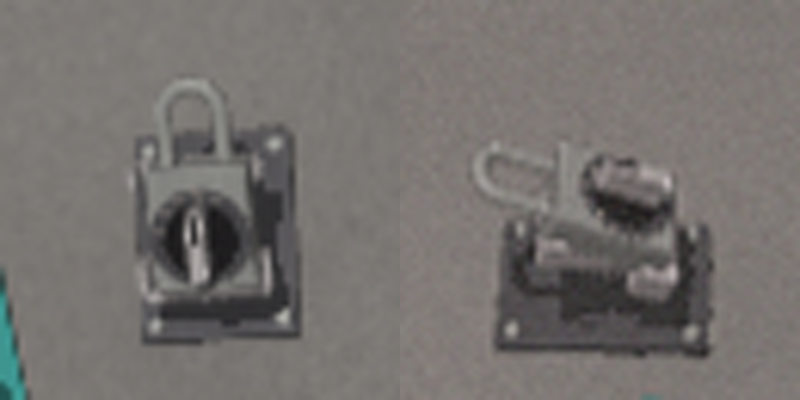

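The pointer now points straight at the shackle (top crop (197,240), bar angle -0.9°) and the lock is still seated. Next: grasp the shackle.

```bash
python3 -m inch '[40,0,15,0,0,0,100,80,1,15,0,0,0,100,120,2,15,0,0,0,100,160,2,10,0,0,0,100,200,3,0,0,0,0,100,200,3,-30,0,0,0,100,200,3,-44,0,0,0,100,200,3,-44,0,0,0,100]'
python3 -m inch '[0,0,0,0,0,0,100,0,0,0,0,0,0,100]'
python3 -c "
from h import *
go(*tool_for(Rrel,prel,56,0,70)); go(*tool_for(Rrel,prel,56,0,13))"
```

```text
clock: 18.7
eef_pos: [0.5493, 0.1304, 0.1471]
tool_rot: [-0.028, 0.977, 0.004, 0.212]
ft_force: [-0.5, -0.5, 0.1]
grip_width: 0.0851
grasp_force: 0.0
clock: 18.87
eef_pos: [0.5525, 0.1318, 0.1535]
tool_rot: [-0.028, 0.976, 0.006, 0.218]
ft_force: [0.0, 0.2, 1.2]
grip_width: 0.0856
grasp_force: 0.0
shift [-0.4 -0.4 -1.6] turn [ 0.     0.002 -0.   ] alt [-1.329 -0.074  2.845] j6 0.2
shift [ 23.7   1.  -53.3] turn [ 0.     0.002 -0.   ] alt [-1.329 -0.074  2.845] j6 0.2
```

```bash
python3 -m inch '[8,0.3,-18,0,0,0,100,16,0.6,-36,0,0,0,100,23,1,-53,0,0,0,100,23,1,-53,0,0,0,100,23,1,-53,0,0,0,100]'
python3 -m inch '[0,0,0,0,0,0,60,0,0,0,0,0,0,50,0,0,0,0,0,0,40,0,0,0,0,0,0,30,0,0,0,0,0,0,20,0,0,0,0,0,0,20,0,0,0,0,0,0,20]'
python3 -c "
from h import *
go(*tool_for(Rrel,prel,56,0,13)); print(Rrel.apply([1,0,0]).round(3))"
```

```text
clock: 19.28
eef_pos: [0.5751, 0.1327, 0.1002]
tool_rot: [-0.028, 0.976, 0.006, 0.217]
ft_force: [0.2, 0.2, -0.3]
grip_width: 0.0854
grasp_force: 0.0
clock: 19.87
eef_pos: [0.5754, 0.1327, 0.1007]
tool_rot: [-0.028, 0.976, 0.006, 0.218]
ft_force: [-3.4, -1.1, 6.5]
grip_width: 0.0382
grasp_force: 59.2
shift [ 0.7  0.1 -0.5] turn [ 0.     0.003 -0.   ] alt [-1.33  -0.074  2.845] j6 0.19
[0.905 0.051 0.423]
```

The shackle is gripped (38 mm reading for 40). Pulling 20 mm along lock x.

```bash
python3 -m inch '[2.7,0.2,1.3,0,0,0,20,5.4,0.3,2.5,0,0,0,20,8.1,0.5,3.8,0,0,0,20,11,0.6,5,0,0,0,20,13.5,0.8,6.3,0,0,0,20,16,0.9,7.5,0,0,0,20,18,1,8.5,0,0,0,20,18,1,8.5,0,0,0,20]'
python3 -m inch '[0,0,0,0,0,0,20,0,0,0,0,0,0,20]'; python3 see.py open
```

```text
clock: 20.53
eef_pos: [0.5937, 0.1336, 0.1084]
tool_rot: [-0.028, 0.976, 0.006, 0.217]
ft_force: [-2.4, -0.3, 6.4]
grip_width: 0.0377
grasp_force: 59.4
clock: 20.7
eef_pos: [0.5937, 0.1336, 0.1084]
tool_rot: [-0.028, 0.976, 0.006, 0.218]
ft_force: [-1.9, 0.6, 4.9]
grip_width: 0.0379
grasp_force: 59.4
top lock [200.5 184.3] expected [200.7 185.5] 0.68
top dial_grip [199. 189.] expected [199.5 190.2] 0.58
top shackle_grip [198.5 165.9] expected [198.4 170.5] 0.49
side lock [251.5 224. ] expected [251.3 225.6] 0.7
side lock [258.7 217.4] expected [251.3 225.6] 0.2
side dial_grip [258.3 219. ] expected [257.3 219.2] 0.39
side shackle_grip [232.6 217.2] expected [237.7 218.8] 0.42
```

View pics/open.png

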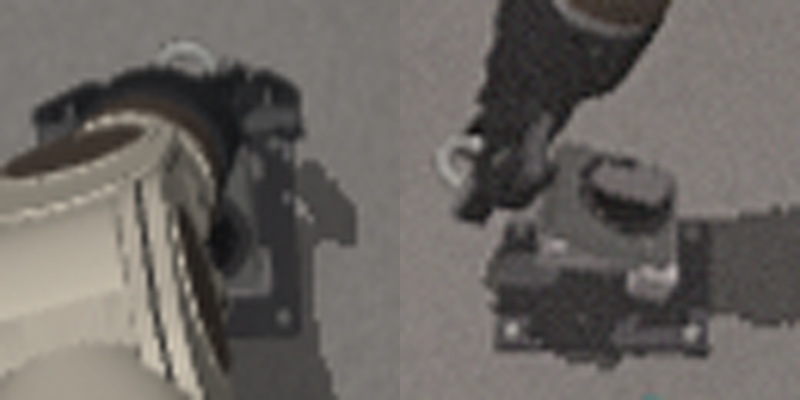

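The lock is still in the holder (side crop (610,220)), with the shackle drawn well out ((460,160)). Lifting.

```bash
python3 -m inch '[2,0,3,0,0,0,20,2,0,8,0,0,0,20,1,0,16,0,0,0,20,0,0,28,0,0,0,20,-5,0,42,0,0,0,20,-10,0,60,0,0,0,20,-10,0,80,0,0,0,20,-10,0,80,0,0,0,20]'
python3 -m inch '[-5,0,25,0,0,0,20,-15,0,55,0,0,0,20,-30,0,85,0,0,0,20,-40,0,115,0,0,0,20,-50,0,140,0,0,0,20,-50,0,140,0,0,0,20,-50,0,140,0,0,0,20,-50,0,140,0,0,0,20]'
python3 -m inch '[0,0,0,0,0,0,20,0,0,0,0,0,0,20,0,0,0,0,0,0,20,0,0,0,0,0,0,20,0,0,0,0,0,0,20,0,0,0,0,0,0,20]'
python3 - <<'E'
from h import *
a=bot.camera("side"); u,v=proj("side",bot.get_obs()["eef_pos"])[0].astype(int); print(u,v)
cv2.imwrite("pics/up.png",cv2.resize(a[max(v-50,0):v+90,max(u-80,0):u+80],(686,600),interpolation=cv2.INTER_CUBIC))
for t in("lock","shackle_grip"): print(t,[(np.round(d["uv"],0),round(d["confidence"],2)) for d in bot.spot_point("side",t)])
E
```

```text
clock: 21.77
eef_pos: [0.5853, 0.134, 0.1926]
tool_rot: [-0.027, 0.975, 0.006, 0.22]
ft_force: [2.0, 0.5, -1.8]
grip_width: 0.0379
grasp_force: 60.5
clock: 22.43
eef_pos: [0.5322, 0.1332, 0.3256]
tool_rot: [-0.028, 0.976, 0.005, 0.215]
ft_force: [-0.1, -0.3, -3.5]
grip_width: 0.0377
grasp_force: 60.9
clock: 22.93
eef_pos: [0.5329, 0.1335, 0.3275]
tool_rot: [-0.028, 0.976, 0.006, 0.217]
ft_force: [-0.2, 1.0, -2.7]
grip_width: 0.0384
grasp_force: 60.9
248 168
lock [(array([318., 179.]), 0.84), (array([270., 181.]), 0.83)]
shackle_grip [(array([300., 186.]), 0.53), (array([249., 170.]), 0.51)]
```

View pics/up.png

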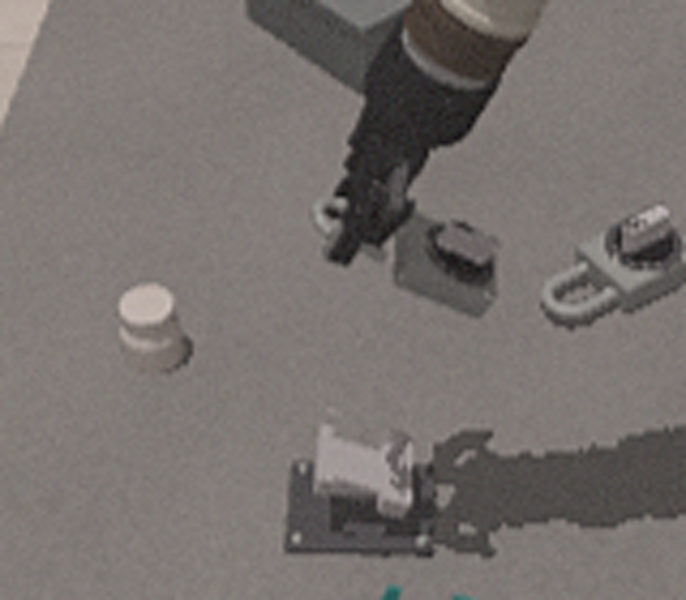

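The open lock hangs by its shackle (crop (445,260)), well clear of the empty holder at (365,480), and its height reads about 0.28 m.

```bash
python3 -c "
from workcell import bot
print(bot.job_done())"
```

```text
the job is handed in; nothing more can be done
None
```

The small lock was seated in the grey holder, dialled to the opening notch and opened, and it was held still by its shackle about 0.28 m up when I handed the job in at about 23 s; no verdict was returned.

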